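Unscrew the reverse-threaded burr shaft and lay it in its rest

TASK

The steel burr shaft in the coffee grinder base has a left-hand (reverse) thread: unscrew it by turning it clockwise as seen from above, and lift it out. Stand it upright on the bare worktop and let go of it, then take it again another way and lay it in the sloping two-forked rest, fluted burr end down against the foot stop. Do not let the shaft fall over, and leave the jar, the timer and the spice jar where they are.

Things in the scene. Friction and masses are not known exactly. Their poses are not given: they have to be found in the camera images.
- grinder: Coffee grinder base, fixed: round aluminium housing 90 mm high, 100 to 124 mm across, with a square black chute on its front. Origin: centre of its underside on the worktop; z up, -x points out through the chute. A round well in its top, 60 mm across, rim 90 mm and floor 60 mm above the worktop, holds the shaft upright in a coarse left-hand thread.
- well (a point): Centre of the well's floor, 60 mm above the grinder's origin; same axes. The thread frees the shaft only when the shaft's x, either way round, is within about 10 degrees of the grinder's x (tang in line with the chute); 13 degrees clockwise past exact alignment is a stop. At the start the shaft is 60 to 100 degrees anticlockwise of that, seen from above; more anticlockwise it meets a stop.
- tang (a point): Middle of the shaft's tang, 113 mm up its axis; moves with the shaft, same axes. The tang is a flat 14 mm thick along y, 34 mm long along x, 26 mm high. The shaft turns in the thread with little resistance, at constant height (1.5 to 5 mm of play upward), and stays as left between grasps.
- shaft: Loose steel burr shaft, 126 mm long, 0.2 to 0.42 kg. Origin: centre of its flat foot (burr end); z runs along it to the tang. z 0 to 30 mm: fluted burr end, 32 mm in diameter, with two thread lugs at z 8 to 13 mm on +x and -x reaching 25 mm from the axis. z 32 to 98 mm: plain round body, 36 mm in diameter. z 100 to 126 mm: flat tang. Stands on its foot by itself.
- rest: Sloping rest, fixed: wooden base 80 x 124 x 8 mm carrying a foot stop and two steel V forks on posts. Origin: centre of its underside on the worktop, z up; the slope rises toward its +y at 25 degrees above level; its x is level, across the slope.
- cradle: Slope of the rest. Origin: middle of the foot stop's face (40 mm to -y, 36 mm above the rest's origin); the laid shaft's foot centre comes here and its axis along z, which points up the slope, 25 degrees above level. x is level, y points down into the forks: 90 degree Vs, 8 mm thick, 46 mm wide, at z 34 and 64 mm, open upward, ending 5 mm below the axis line. Nothing clamps.
- square_jar: Small white square stoneware jar, 62 x 62 x 98 mm, loose bystander; origin: centre of its underside.
- kitchen_timer: Round kitchen timer, 63 mm across, 58 mm high, loose bystander; origin: centre of its underside.
- spice_jar: Spice jar with a screw cap, 45 mm across, 106 mm high, loose bystander; origin: centre of its underside.
There are look-alikes about, which are no part of the job. There is more than one size of the shaft; the job needs the larger.

How it is judged (in metres and radians):
On the way, in this order (a step that is already met when the one before it is completed fails the run):
1. the shaft is unscrewed and lifted clear of the grinder (z of shaft in the frame of grinder above 0.092 m and angle between shaft's own z axis and vertical below 0.6 rad), for 0.1 s.
2. the shaft stands upright on the bare worktop, let go of (height (world z) of shaft below 0.006 m and angle between shaft's own z axis and vertical below 0.1 rad and contact force between shaft and the fingers below 0.05 N and linear speed of shaft below 0.02 m/s), for 0.2 s.
At the end, for the whole second after the job is handed in: The shaft lies at rest in both forks of the sloping rest, released, its axis within 0.12 rad of the slope and the centre of its burr-end foot within 15 mm of the middle of the foot stop (distance between shaft and cradle below 0.015 m and angle between the z axis of shaft and the z axis of cradle, either way round below 0.12 rad and linear speed of shaft below 0.02 m/s and contact force between shaft and the fingers below 0.05 N); the robot touches nothing.
It fails at once if the shaft has fallen over (angle between shaft's own z axis and vertical above 1.4 rad).
It fails at once if the square jar was moved more than 30 mm (distance of square_jar from where it was at the start of the episode above 0.03 m).
It fails at once if the timer was moved more than 30 mm (distance of kitchen_timer from where it was at the start of the episode above 0.03 m).
It fails at once if the spice jar was moved more than 30 mm (distance of spice_jar from where it was at the start of the episode above 0.03 m).
It also fails if it takes over 70 s, if anything falls off the work surface, if the arm or the gripper's body presses on something with over 40 N, if the wrist force passes 120 N, or if a joint passes its speed limit or range.

ROBOT

A 6-joint arm with a two-finger parallel gripper is mounted at the origin on a cart in front of the work surface, level with it; the furniture and walls round the work are solid. World frame = base frame: x ahead of the robot, y to its left, z up, the work surface at z = 0. Lengths are in mm, angles in degrees, forces in N, time in s.
With the tool pointing down it reaches from about 375 to 900 mm from the base axis. Payload 3.1 kg.
Tool frame: the origin (TCP) lies at the very end of the fingers, on their centre line; the grasp point (between the pads) lies grip_point_offset behind it (grip_point_offset is the distance from the TCP to the grasp point, in mm); z points along the fingers, y is the line along which they close (so a half turn about z gives the same grasp; the last joint's range is limited). The gripper opens to 87 mm and grips with 3 to 60 N. Pads are 19 mm wide; open, the fingers measure 117 mm over their backs; the gripper's body (75 mm by 190 mm) begins 51 mm behind the grasp point.
Start: joints at [-79.441, 30.224, 82.088, -0, 67.689, -10.227], TCP at [221.83, -584.284, 222.548] pointing down, gripper open.
Joint ranges: [-176.69, 176.69], [-43.24, 126.21], [12.49, 139.97], [-82, 262], [0, 151.66], [-163.58, 163.58]. Speed limits (degrees/s): [159.86, 159.86, 180, 180, 180, 180].

INTERFACE

Orientations are given as [roll, pitch, yaw] about the fixed x, y, z axes, in that order (R = Rz(yaw) Ry(pitch) Rx(roll)).
In Python, from workcell import * gives the robot as it stands.
- The arm moves only by the tool arm_command, never from a script. Its argument "series" is a list of rows, each an object with "dp": the shift along the tool's x, y, z in m, a list of three; "turn": the turn, a rotation vector about the tool's x, y, z in rad, a list of three; "fingers": the finger opening in m, from 0 to 0.087. In form: [{"dp": [tx, ty, tz], "turn": [rx, ry, rz], "fingers": fingers}, ...]. A call has 1 to 10 rows; each row is the pose to reach, as a shift and turn from the pose commanded when the call began, along the tool's axes at that moment; what a row does not reach only later rows make up. A row lasts 1/10 s, in which the tool goes at most 50 mm and 8.59 degrees, less where a joint would pass 70% of its speed; a pose out of reach is approached as far as the arm can. A call with a gripper value outside its range is refused whole. The fingers move at their own pace and stop on an object; the grip force is fixed at half the most. Time passes only in rows, so rows that repeat a pose let the fingers close. It gives the time, the measured TCP pose, the force, the opening and the grip force at its end, in the units of the state.
- sense(): the state, without advancing time (a new reading comes with each control period).
- get_image(name): name is "scene" or "top"; returns the picture (420x560x3 uint8, red, green, blue); there is no depth.
- camera_model(name): a dict with "mtx" (3x3 intrinsics, pixels), "rvec" (rotation vector, rad) and "tvec" (3), from world to camera coordinates, as OpenCV has them. Camera axes: x right, y down, z forward; pixel columns grow to the right and rows downward; lengths in mm; the calibration is good to about 2 mm. A picture is of the moment at which its call begins. camera_model takes no time and is no camera call.
- hand_in(): hands the job in; it is judged then, once.
The state is a dict: "time": time; "joint_positions": joint angles; "joint_vel": joint speeds; "joint_torque": joint torques, N m; "tcp_pos": TCP position; "ee_rot": TCP orientation; "contact_force": force on the tool from outside, world axes, zero at the start; "wrist_torque": the same for the moment, N m; "grip_width": finger opening in mm; "grip_force": force on a finger pad.
Only numpy, scipy, OpenCV 4.12 (cv2) and the standard library are available. Lean on these libraries where they do the work, as an engineer would, in place of code of your own. Each camera call takes 0.05 s, during which the arm holds its last target. There are 200 camera calls.

## Working session

There is one attempt and no reset: what is moved stays moved. The work goes in short steps, Python scripts to look and compute and a tool call to move; the robot and the scene stay as the last step left them, time stands still between calls to the robot, and variables do not carry over. Pictures are saved under pics/ and viewed, at most 10 in all, crops included, and the job is handed in when it is done.

Besides the shell and the picture viewer there is one more tool, called as name([rows], argument=value, ...), one row to a line, values as JSON. arm_command: Moves the arm, as the interface text tells. Its arguments: {"type":"object","properties":{"series":{"type":"array"}},"required":["series"]}

```bash
mkdir -p pics; ls
python3 - <<'E'
from workcell import *
import cv2
s=sense();print(s)
for n in("scene","top"):
    cv2.imwrite(f"pics/{n}0.png",get_image(n)[:,:,::-1]);print(n,camera_model(n))
E
```

```text
pics
{'time': 0.0, 'joint_positions': array([-7.94401556e+01,  3.02803918e+01,  8.21530430e+01,  3.91655440e-04,
        6.76879335e+01, -1.02281969e+01]), 'joint_vel': array([-0.00983839,  0.01476516,  0.12031661,  0.01936419, -0.02001129,
       -0.00208781]), 'joint_torque': array([ 5.46308329e-04, -4.40044570e+01, -1.76594371e+01,  6.32212101e-02,
        5.82743017e-02, -1.79556300e-04]), 'tcp_pos': array([ 221.71060462, -583.61004802,  221.57488426]), 'ee_rot': array([-1.79880625e+02, -2.19075009e-02,  2.07878694e+01]), 'contact_force': array([-0.24838112,  0.87830908, -0.52154956]), 'wrist_torque': array([-0.00530066,  0.01724384,  0.00389435]), 'grip_force': 0.0, 'grip_width': 86.91479308811915}
scene {'mtx': array([[457.35589123,   0.        , 276.14753609],
       [  0.        , 457.35589123, 205.69981761],
       [  0.        ,   0.        ,   1.        ]]), 'rvec': array([ 0.90247268, -2.42553162,  1.19049929]), 'tvec': array([ 431.84933317,  331.41939281, 1103.28812092])}
top {'mtx': array([[491.08834806,   0.        , 284.05297456],
       [  0.        , 491.08834806, 210.23772705],
       [  0.        ,   0.        ,   1.        ]]), 'rvec': array([ 2.18863528, -2.14902043,  0.12286253]), 'tvec': array([ -30.72804693,  606.38403528, 1583.12276357])}
```

View pics/scene0.png

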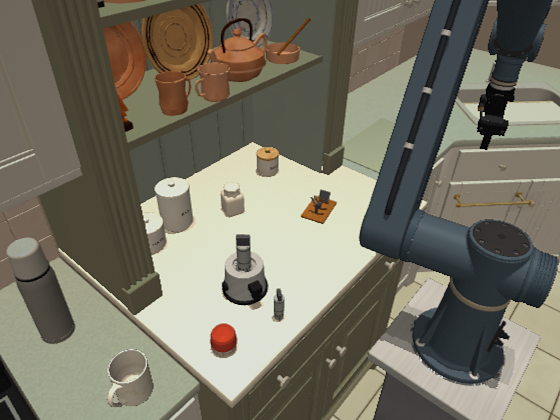

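View pics/top0.png

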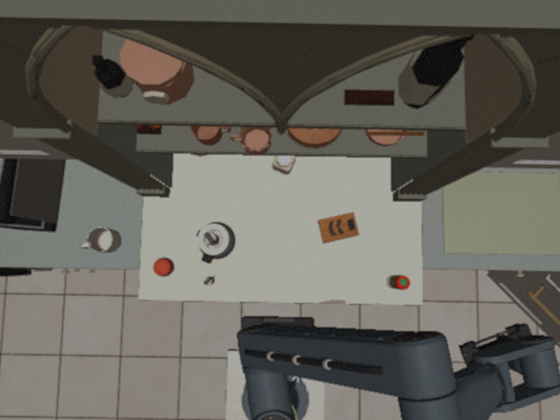

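Scene: the grinder is at about (245,275) with the tang at (243,240), the small shaft at (279,303), the timer at (223,338) and the rest at (320,207). Top: the grinder is at (214,240) with its chute at (207,258). The rest is at (338,227), the timer at (163,267), the square jar at (285,163) and the spice jar at (401,282). I'll enlarge both next.

```bash
cat > h.py <<'E'
import numpy as np, cv2
from workcell import *
def cam(n):
    c=camera_model(n);return c["mtx"],np.array(c["rvec"],float),np.array(c["tvec"],float)
def proj(n,P):
    K,r,t=cam(n);return cv2.projectPoints(np.array(P,float).reshape(-1,3),r,t,K,None)[0].reshape(-1,2)
def atz(n,uv,z):
    K,r,t=cam(n);R=cv2.Rodrigues(r)[0];o=-R.T@t
    d=R.T@np.linalg.inv(K)@np.array([uv[0],uv[1],1.]);return o+d*(z-o[2])/d[2]
E
python3 - <<'E'
from h import *
t=cv2.imread("pics/top0.png");s=cv2.imread("pics/scene0.png")
f=lambda im,x,y,w,h,k:cv2.resize(im[y:y+h,x:x+w],None,fx=k,fy=k,interpolation=cv2.INTER_CUBIC)
a=f(t,175,215,80,75,5)      #400x375... top grinder
b=f(t,310,200,60,56,6.6667) #400x373
c=f(s,205,225,80,75,5); d=f(s,290,175,60,56,6.6667)
o=np.zeros((600,800,3),np.uint8)
o[:300,:400]=cv2.resize(a[:,:],(400,375))[:300];o[:300,400:]=b[:300]
o[300:,:400]=c[:300];o[300:,400:]=d[:300]
cv2.imwrite("pics/crop1.png",o)
for n,uv,z in(("top",(215,240),90),("top",(207,258),30),("top",(338,227),8),("scene",(245,290),0),("scene",(320,209),8),("top",(163,267),58),("top",(209,281),60),("top",(285,160),98),("top",(401,282),106)):print(n,uv,atz(n,uv,z).round())
E
```

```text
top (215, 240) [502. 196.  90.]
top (207, 258) [446. 229.  30.]
top (338, 227) [ 557. -200.    8.]
scene (245, 290) [498. 211.  -0.]
scene (320, 209) [ 548. -198.    8.]
top (163, 267) [415. 364.  58.]
top (209, 281) [373. 215.  60.]
top (285, 160) [761. -19.  98.]
top (401, 282) [ 382. -385.  106.]
```

View pics/crop1.png

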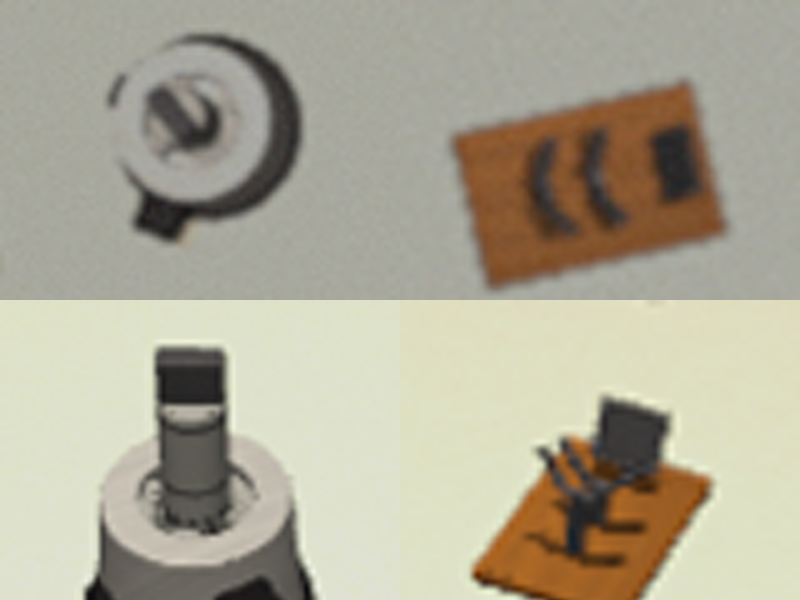

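```bash
cat > fit.py <<'E'
from h import *
from scipy.optimize import least_squares
c=np.array([(453,135),(688,80),(728,233),(488,290)],float);c=(c-[400,0])/(60/9)+[310,200]
# rest: image right end is -y
m=np.array([(40,62,8),(40,-62,8),(-40,-62,8),(-40,62,8)],float)
Rz=lambda a:np.array([[np.cos(a),-np.sin(a),0],[np.sin(a),np.cos(a),0],[0,0,1]])
def best(m):
    r=[least_squares(lambda p:(proj("top",m@Rz(p[2]).T+[p[0],p[1],0])-c).ravel(),[557,-200,a]) for a in(0.2,-0.2)]
    return min(r,key=lambda q:q.cost)
r=best(m);print("rest",r.x[:2],np.degrees(r.x[2]),r.cost)
g1=atz("top",(175+192/5,215+123/5),90);g2=atz("scene",(205+196/5,225+199/5),90);print(g1,g2)
print("chute top",atz("top",(175+160/5,215+232/5),20), "scene tang",atz("scene",(205+190/5,225+55/5),186),"top tang",atz("top",(175+178/5,215+115/5),186))
E
python3 fit.py
cat > ov.py <<'E'
from h import *
Rz=lambda a:np.array([[np.cos(a),-np.sin(a),0],[np.sin(a),np.cos(a),0],[0,0,1]])
import sys
gx,gy,ty=map(float,sys.argv[1:4]); ty=np.radians(ty)
f=lambda im,x,y,w,h,k:cv2.resize(im[y:y+h,x:x+w],None,fx=k,fy=k,interpolation=cv2.INTER_CUBIC)
out=[]
for n,x,y in(("top",185,220),("scene",220,225)):
    k=8;im=cv2.imread(f"pics/{n}0.png");a=f(im,x,y,50,70,k)
    def line(P,col,closed=True):
        q=((proj(n,P)-[x,y]+.5)*k).astype(int);cv2.polylines(a,[q],closed,col,1)
    th=np.linspace(0,6.28,60)
    C=lambda r,z:np.c_[gx+r*np.cos(th),gy+r*np.sin(th),0*th+z]
    line(C(50,90),(0,255,0));line(C(30,90),(255,255,0));line(C(62,0),(0,200,200))
    b=np.array([(17,7,0),(17,-7,0),(-17,-7,0),(-17,7,0)],float)@Rz(ty).T+[gx,gy,0]
    line(b+[0,0,186],(0,0,255));line(b+[0,0,160],(255,0,255))
    out.append(a)
cv2.imwrite("pics/"+sys.argv[4],np.hstack(out))
E
python3 ov.py 501 203 55 ov1.png
```

```text
rest [ 554.59555519 -201.79612387] 14.230942297249186 0.20981809093281517
[503.52024154 201.45007855  90.        ] [500.81459581 206.69867497  90.        ]
chute top [434.96126126 229.65621787  20.        ] scene tang [503.26082021 204.25369838 186.        ] top tang [503.75859167 196.65249361 186.        ]
```

View pics/ov1.png

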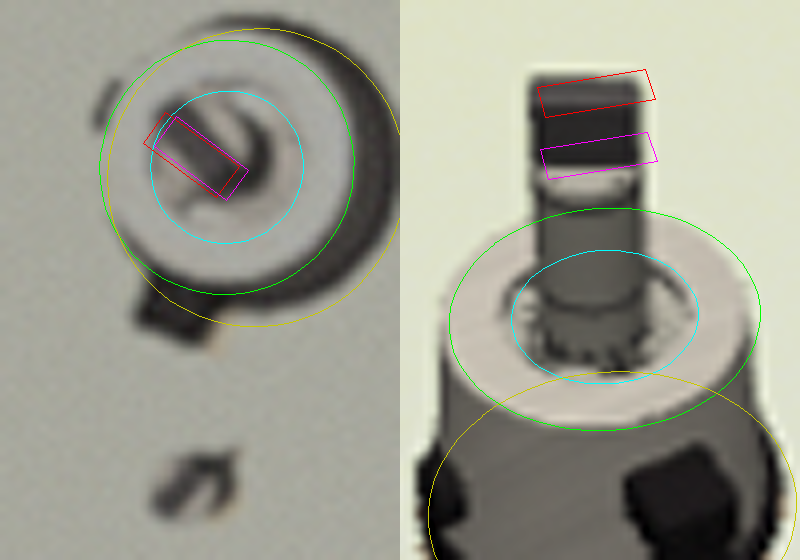

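The overlay puts the grinder axis near (501,203), within 2 mm. The tang needs about 10° less yaw, since its top edge in the scene view, crop (533..640, 98), is level. Next I'll work out the tang yaw, the chute direction and the wrist feasibility.

```bash
cat > k.py <<'E'
from h import *
from scipy.optimize import least_squares
from scipy.spatial.transform import Rotation as Ro
import workcell; print([x for x in dir(workcell) if not x.startswith('_')][:30], globals().get("grip_point_offset"))
g=np.array([501.5,203,0])
for y in range(30,70,5):
    a=np.radians(y);d=np.array([np.cos(a),np.sin(a),0])*17
    o=[]
    for n in("top","scene"):
        p=proj(n,[g+d+[0,0,186],g-d+[0,0,186]]);v=p[0]-p[1];o.append(np.degrees(np.arctan2(v[1],v[0])).round(1))
    print(y,o)
for z in(10,30,50):
    v=g-atz("top",(207.4,259),z);print(z,v.round(),np.degrees(np.arctan2(v[1],v[0])))
    v=g-atz("scene",(254,284),z);print("  scene",v.round(),np.degrees(np.arctan2(v[1],v[0])))
# wrist check
u=np.radians(104.2);U=np.array([np.cos(u),np.sin(u),0]);Z=np.array([0,0,1.]);X=np.cross(U,Z)
for el in(-35,-100):
  e=np.radians(el);t=np.cos(e)*U+np.sin(e)*Z
  for s in(1,-1):
    y=s*X;R=np.c_[np.cross(y,t),y,t];print("el",el,s,"rpy",Ro.from_matrix(R).as_euler("xyz",degrees=True).round(1))
    for j1 in(-40,-15):
      for A in(100,130):
        w=Ro.from_euler("ZY",[j1,A],degrees=True).inv()*Ro.from_matrix(R)
        q=w.as_euler("ZYZ",degrees=True);q[2]-=90;print("   ",j1,A,q.round())
E
python3 k.py
```

```text
['Unreachable', 'camera_model', 'get_image', 'grip_point_offset', 'hand_in', 'sense'] 18.700000000000003
30 [np.float64(-118.3), np.float64(-172.3)]
35 [np.float64(-123.3), np.float64(-175.8)]
40 [np.float64(-128.4), np.float64(-179.1)]
45 [np.float64(-133.5), np.float64(177.5)]
50 [np.float64(-138.6), np.float64(174.2)]
55 [np.float64(-143.6), np.float64(170.9)]
60 [np.float64(-148.7), np.float64(167.4)]
65 [np.float64(-153.8), np.float64(163.9)]
10 [ 59. -27. -10.] -24.80727274799407
  scene [ 14.  17. -10.] 50.941429288175065
30 [ 59. -24. -30.] -22.330804229410248
  scene [ 26.   4. -30.] 8.534844227115716
50 [ 59. -21. -50.] -19.773334680691246
  scene [ 39.  -9. -50.] -13.248515404303868
el -35 1 rpy [180.  -55.  104.2]
    -40 100 [ 35. 124. -46.]
    -40 130 [ 29.  98. -63.]
    -15 100 [ 48. 107. -26.]
    -15 130 [ 46.  86. -48.]
el -35 -1 rpy [180.   55.  -75.8]
    -40 100 [  35.  124. -226.]
    -40 130 [  29.   98. -243.]
    -15 100 [  48.  107. -206.]
    -15 130 [  46.   86. -228.]
el -100 1 rpy [180.   10.  104.2]
    -40 100 [ -6.  72. -53.]
    -40 130 [ -9.  42. -48.]
    -15 100 [ -9.  75. -27.]
    -15 130 [-12.  46. -21.]
el -100 -1 rpy [180.  -10.  -75.8]
    -40 100 [  -6.   72. -233.]
    -40 130 [  -9.   42. -228.]
    -15 100 [  -9.   75. -207.]
    -15 130 [ -12.   46. -201.]
```

```bash
cat > mv.py <<'E'
# plan(start pose, targets...) prints dp [m], turn [rad] in tool frame from the previous pose
import numpy as np,sys
from scipy.spatial.transform import Rotation as Ro
def plan(*P):
    for a,b in zip(P,P[1:]):
        A=Ro.from_euler("xyz",a[3:],degrees=True);B=Ro.from_euler("xyz",b[3:],degrees=True)
        d=np.array(b[:3])-a[:3];r=(A.inv()*B).as_rotvec()
        print(b,"dp",(A.inv().apply(d)/1000).round(4).tolist(),"turn",r.round(4).tolist(),"rows",np.ceil(max(np.linalg.norm(d)/50,np.degrees(np.linalg.norm(r))/8.59)))
E
python3 -c "
from mv import *
plan((221.83,-584.28,222.55,180,0,20.786),(400,-180,290,180,0,30.786),(501.5,203,290,180,0,41),(501.5,203,163,180,0,41))"
```

```text
(400, -180, 290, 180, 0, 30.786) dp [0.31, -0.3147, -0.0675] turn [0.0, 0.0, -0.1745] rows 9.0
(501.5, 203, 290, 180, 0, 41) dp [0.2832, -0.2771, -0.0] turn [0.0, 0.0, -0.1783] rows 8.0
(501.5, 203, 163, 180, 0, 41) dp [0.0, -0.0, 0.127] turn [0.0, 0.0, 0.0] rows 3.0
```

arm_command([
  {"dp": [0.1, -0.1, -0.067], "turn": [0, 0, -0.05], "fingers": 0.087},
  {"dp": [0.31, -0.3147, -0.0675], "turn": [0, 0, -0.1745], "fingers": 0.087},
  {"dp": [0.31, -0.3147, -0.0675], "turn": [0, 0, -0.1745], "fingers": 0.087},
  {"dp": [0.31, -0.3147, -0.0675], "turn": [0, 0, -0.1745], "fingers": 0.087},
  {"dp": [0.31, -0.3147, -0.0675], "turn": [0, 0, -0.1745], "fingers": 0.087},
  {"dp": [0.31, -0.3147, -0.0675], "turn": [0, 0, -0.1745], "fingers": 0.087},
  {"dp": [0.31, -0.3147, -0.0675], "turn": [0, 0, -0.1745], "fingers": 0.087},
  {"dp": [0.31, -0.3147, -0.0675], "turn": [0, 0, -0.1745], "fingers": 0.087},
  {"dp": [0.31, -0.3147, -0.0675], "turn": [0, 0, -0.1745], "fingers": 0.087},
  {"dp": [0.31, -0.3147, -0.0675], "turn": [0, 0, -0.1745], "fingers": 0.087},
])

```text
time: 1.1
tcp_pos: [400.9, -174.5, 290.4]
ee_rot: [-179.9, -0.1, 31.2]
contact_force: [-0.7, 0.1, -0.8]
grip_width: 86.9
grip_force: 0.0
```

arm_command([
  {"dp": [0.2832, -0.2771, 0], "turn": [0, 0, -0.1783], "fingers": 0.087},
  {"dp": [0.2832, -0.2771, 0], "turn": [0, 0, -0.1783], "fingers": 0.087},
  {"dp": [0.2832, -0.2771, 0], "turn": [0, 0, -0.1783], "fingers": 0.087},
  {"dp": [0.2832, -0.2771, 0], "turn": [0, 0, -0.1783], "fingers": 0.087},
  {"dp": [0.2832, -0.2771, 0], "turn": [0, 0, -0.1783], "fingers": 0.06},
  {"dp": [0.2832, -0.2771, 0], "turn": [0, 0, -0.1783], "fingers": 0.06},
  {"dp": [0.2832, -0.2771, 0], "turn": [0, 0, -0.1783], "fingers": 0.06},
  {"dp": [0.2832, -0.2771, 0], "turn": [0, 0, -0.1783], "fingers": 0.06},
  {"dp": [0.2832, -0.2771, 0], "turn": [0, 0, -0.1783], "fingers": 0.06},
  {"dp": [0.2832, -0.2771, 0], "turn": [0, 0, -0.1783], "fingers": 0.06},
])

```text
time: 2.1
tcp_pos: [501.3, 203.0, 289.2]
ee_rot: [-180.0, 0.1, 41.1]
contact_force: [0.3, -0.8, 0.5]
grip_width: 60.3
grip_force: 0.0
```

```bash
python3 -c "
from h import *
s=sense();print(s['time'],s['tcp_pos'],s['ee_rot'],s['grip_width'],s['contact_force'])
a=get_image('scene')[:,:,::-1];b=get_image('top')[:,:,::-1];s=sense()
f=lambda im,x,y,w,h,k:cv2.resize(im[y:y+h,x:x+w],None,fx=k,fy=k,interpolation=cv2.INTER_CUBIC)
cv2.imwrite('pics/c2.png',np.hstack([f(a,205,190,80,120,5),f(b,175,190,80,120,5)]))
print(proj('scene',[s['tcp_pos']]),proj('top',[s['tcp_pos']]))
"
```

```text
2.1 [501.25016589 202.9941019  289.23683437] [-1.79990926e+02  1.08840497e-01  4.11145938e+01] 60.29757003404312 [ 0.30782347 -0.81127037  0.53103746]
[[243.0913203  202.33841857]] [[203.42267603 237.0286259 ]]
```

View pics/c2.png

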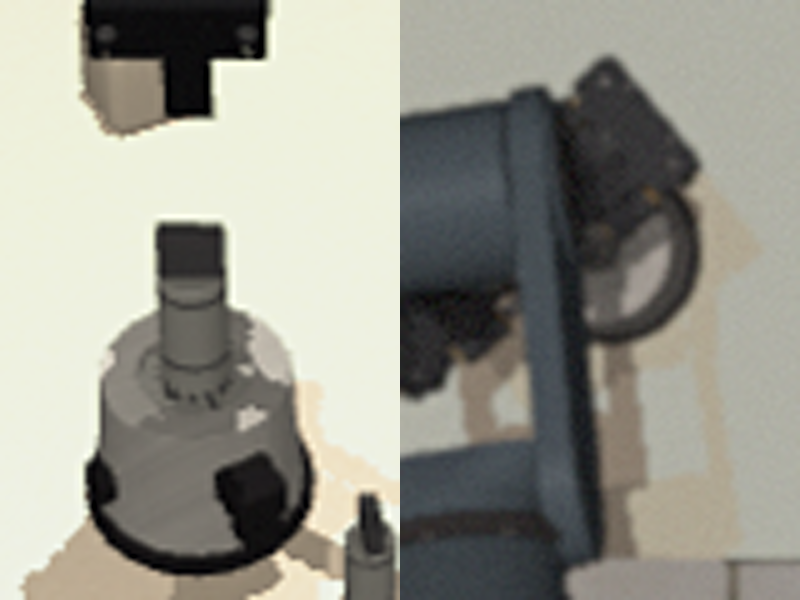

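The tang (crop 155–225, 225) is square under the gripper finger (163–212, 115), so I'll descend and close.

arm_command([
  {"dp": [0, 0, 0.045], "turn": [0, 0, 0], "fingers": 0.06},
  {"dp": [0, 0, 0.09], "turn": [0, 0, 0], "fingers": 0.05},
  {"dp": [0, 0, 0.115], "turn": [0, 0, 0], "fingers": 0.04},
  {"dp": [0, 0, 0.127], "turn": [0, 0, 0], "fingers": 0.035},
  {"dp": [0, 0, 0.127], "turn": [0, 0, 0], "fingers": 0.025},
  {"dp": [0, 0, 0.127], "turn": [0, 0, 0], "fingers": 0.018},
  {"dp": [0, 0, 0.127], "turn": [0, 0, 0], "fingers": 0.014},
  {"dp": [0, 0, 0.127], "turn": [0, 0, 0], "fingers": 0.008},
  {"dp": [0, 0, 0.127], "turn": [0, 0, 0], "fingers": 0.008},
  {"dp": [0, 0, 0.127], "turn": [0, 0, 0], "fingers": 0.008},
])

```text
time: 3.2
tcp_pos: [503.0, 202.9, 164.6]
ee_rot: [179.8, -0.2, 41.0]
contact_force: [1.2, -2.1, 6.9]
grip_width: 13.9
grip_force: 30.0
```

```bash
cat > st.py <<'E'
from h import *
s=sense()
for k in('time','joint_positions','tcp_pos','ee_rot','contact_force','wrist_torque','grip_width','grip_force'):print(k,np.round(s[k],2))
E
python3 st.py
```

```text
time 3.2
joint_positions [ 1.019e+01  2.832e+01  9.751e+01 -6.000e-02  5.394e+01  5.920e+01]
tcp_pos [503.02 202.88 164.6 ]
ee_rot [179.84  -0.18  41.03]
contact_force [ 1.22 -2.08  6.9 ]
wrist_torque [-0.43 -0.17 -0.02]
grip_width 13.93
grip_force 30.04
```

arm_command([
  {"dp": [0, 0, -0.001], "turn": [0, 0, 0.1], "fingers": 0.008},
  {"dp": [0, 0, -0.001], "turn": [0, 0, 0.22], "fingers": 0.008},
  {"dp": [0, 0, -0.001], "turn": [0, 0, 0.34], "fingers": 0.008},
  {"dp": [0, 0, -0.001], "turn": [0, 0, 0.46], "fingers": 0.008},
  {"dp": [0, 0, -0.001], "turn": [0, 0, 0.58], "fingers": 0.008},
  {"dp": [0, 0, -0.001], "turn": [0, 0, 0.7], "fingers": 0.008},
  {"dp": [0, 0, -0.001], "turn": [0, 0, 0.82], "fingers": 0.008},
  {"dp": [0, 0, -0.001], "turn": [0, 0, 0.92], "fingers": 0.008},
  {"dp": [0, 0, -0.001], "turn": [0, 0, 1.0], "fingers": 0.008},
  {"dp": [0, 0, -0.001], "turn": [0, 0, 1.0], "fingers": 0.008},
])

```text
time: 4.2
tcp_pos: [501.9, 203.8, 164.6]
ee_rot: [-179.9, -0.1, -16.3]
contact_force: [0.6, 0.8, 2.5]
grip_width: 13.4
grip_force: 29.9
```

```bash
python3 st.py
```

```text
time 4.2
joint_positions [1.0230e+01 2.8310e+01 9.7530e+01 9.0000e-02 5.4060e+01 1.1648e+02]
tcp_pos [501.89 203.76 164.56]
ee_rot [-1.7989e+02 -6.0000e-02 -1.6300e+01]
contact_force [0.59 0.81 2.46]
wrist_torque [ 0.46 -0.08 -0.03]
grip_width 13.44
grip_force 29.94
```

arm_command([
  {"dp": [0, 0, 0], "turn": [0, 0, 0.06], "fingers": 0.008},
  {"dp": [0, 0, 0], "turn": [0, 0, 0.1], "fingers": 0.008},
  {"dp": [0, 0, 0], "turn": [0, 0, 0.1], "fingers": 0.008},
])

```text
time: 4.5
tcp_pos: [502.2, 203.7, 164.6]
ee_rot: [-179.9, -0.1, -21.9]
contact_force: [0.5, 2.2, 1.9]
grip_width: 13.7
grip_force: 29.9
```

```bash
python3 st.py
```

```text
time 4.5
joint_positions [1.0220e+01 2.8320e+01 9.7520e+01 8.0000e-02 5.4040e+01 1.2212e+02]
tcp_pos [502.19 203.67 164.56]
ee_rot [-1.7988e+02 -8.0000e-02 -2.1950e+01]
contact_force [0.51 2.16 1.89]
wrist_torque [ 0.56 -0.19  0.01]
grip_width 13.65
grip_force 29.95
```

arm_command([
  {"dp": [0, 0, -0.003], "turn": [0, 0, 0], "fingers": 0.008},
  {"dp": [0, 0, -0.006], "turn": [0, 0, 0], "fingers": 0.008},
  {"dp": [0, 0, -0.009], "turn": [0, 0, 0], "fingers": 0.008},
  {"dp": [0, 0, -0.009], "turn": [0, 0, 0], "fingers": 0.008},
])

```text
time: 4.9
tcp_pos: [501.4, 203.4, 173.2]
ee_rot: [-180.0, 0.0, -22.0]
contact_force: [0.6, 4.6, -2.9]
grip_width: 13.9
grip_force: 30.2
```

```bash
python3 st.py
```

```text
time 4.9
joint_positions [1.0210e+01 2.7580e+01 9.7090e+01 6.0000e-02 5.5320e+01 1.2219e+02]
tcp_pos [501.42 203.37 173.24]
ee_rot [-1.7995e+02  2.0000e-02 -2.2020e+01]
contact_force [ 0.59  4.58 -2.95]
wrist_torque [ 1.06 -0.38  0.01]
grip_width 13.9
grip_force 30.21
```

arm_command([
  {"dp": [0, 0, -0.01], "turn": [0, 0, 0], "fingers": 0.008},
  {"dp": [0, 0, -0.025], "turn": [0, 0, 0], "fingers": 0.008},
  {"dp": [0, 0, -0.045], "turn": [0, 0, 0], "fingers": 0.008},
  {"dp": [0, 0, -0.07], "turn": [0, 0, 0], "fingers": 0.008},
  {"dp": [0, 0, -0.09], "turn": [0, 0, 0], "fingers": 0.008},
  {"dp": [0, 0, -0.1], "turn": [0, 0, 0], "fingers": 0.008},
  {"dp": [0, 0, -0.1], "turn": [0, 0, 0], "fingers": 0.008},
])

```text
time: 5.6
tcp_pos: [501.5, 202.3, 274.6]
ee_rot: [180.0, -0.1, -22.0]
contact_force: [-0.5, 1.1, -3.4]
grip_width: 13.7
grip_force: 30.0
```

```bash
python3 st.py; python3 -c "
from h import *
a=get_image('scene')[:,:,::-1]
cv2.imwrite('pics/c3.png',cv2.resize(a[150:310,190:330],None,fx=3.5,fy=3.5))
from mv import *
plan((501.5,203,273,180,0,-22),(540,0,273,180,0,-14),(540,0,112,180,0,-14))"
```

```text
time 5.6
joint_positions [ 1.0170e+01  2.0230e+01  9.0590e+01 -8.0000e-02  6.9090e+01  1.2221e+02]
tcp_pos [501.52 202.33 274.63]
ee_rot [ 1.7998e+02 -1.2000e-01 -2.2020e+01]
contact_force [-0.55  1.09 -3.42]
wrist_torque [ 0.05 -0.03  0.02]
grip_width 13.71
grip_force 29.99
(540, 0, 273, 180, 0, -14) dp [0.1117, 0.1738, 0.0] turn [0.0, 0.0, -0.1396] rows 5.0
(540, 0, 112, 180, 0, -14) dp [0.0, -0.0, 0.161] turn [0.0, 0.0, 0.0] rows 4.0
```

View pics/c3.png

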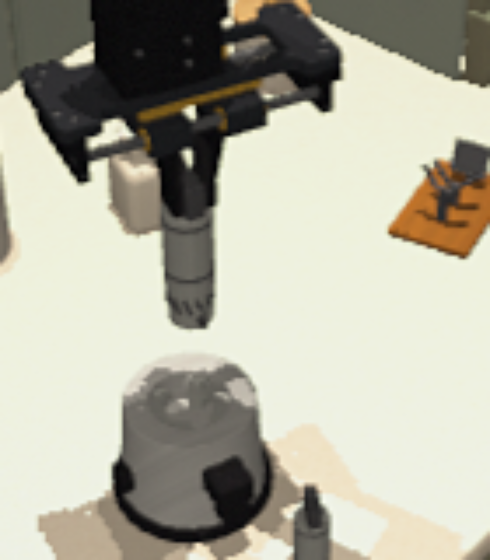

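The shaft hangs upright in the gripper (crop 190,265), clear of the well. I'll carry it to bare worktop at (540,0).

arm_command([
  {"dp": [0.02, 0.031, 0], "turn": [0, 0, -0.03], "fingers": 0.008},
  {"dp": [0.045, 0.07, 0], "turn": [0, 0, -0.06], "fingers": 0.008},
  {"dp": [0.07, 0.109, 0.02], "turn": [0, 0, -0.1], "fingers": 0.008},
  {"dp": [0.095, 0.148, 0.05], "turn": [0, 0, -0.1396], "fingers": 0.008},
  {"dp": [0.1117, 0.1738, 0.08], "turn": [0, 0, -0.1396], "fingers": 0.008},
  {"dp": [0.1117, 0.1738, 0.11], "turn": [0, 0, -0.1396], "fingers": 0.008},
  {"dp": [0.1117, 0.1738, 0.135], "turn": [0, 0, -0.1396], "fingers": 0.008},
  {"dp": [0.1117, 0.1738, 0.152], "turn": [0, 0, -0.1396], "fingers": 0.008},
  {"dp": [0.1117, 0.1738, 0.16], "turn": [0, 0, -0.1396], "fingers": 0.008},
  {"dp": [0.1117, 0.1738, 0.16], "turn": [0, 0, -0.1396], "fingers": 0.008},
])

```text
time: 6.65
tcp_pos: [538.1, 0.1, 111.2]
ee_rot: [180.0, 0.3, -14.0]
contact_force: [-1.2, -0.2, -3.7]
grip_width: 14.0
grip_force: 30.0
```

```bash
python3 st.py
```

```text
time 6.65
joint_positions [-1.1880e+01  3.2970e+01  1.0012e+02 -2.0000e-02  4.7210e+01  9.2150e+01]
tcp_pos [5.3808e+02 1.4000e-01 1.1118e+02]
ee_rot [179.97   0.29 -14.02]
contact_force [-1.21 -0.23 -3.67]
wrist_torque [0.04 0.05 0.04]
grip_width 13.97
grip_force 30.03
```

arm_command([
  {"dp": [0, 0, 0.002], "turn": [0, 0, 0], "fingers": 0.008},
  {"dp": [0, 0, 0.004], "turn": [0, 0, 0], "fingers": 0.008},
  {"dp": [0, 0, 0.005], "turn": [0, 0, 0], "fingers": 0.008},
  {"dp": [0, 0, 0.005], "turn": [0, 0, 0], "fingers": 0.008},
])

```text
time: 7.05
tcp_pos: [540.1, -0.0, 108.6]
ee_rot: [180.0, -0.1, -14.0]
contact_force: [-0.0, -0.3, -3.4]
grip_width: 13.9
grip_force: 30.0
```

arm_command([
  {"dp": [0, 0, 0.001], "turn": [0, 0, 0], "fingers": 0.008},
  {"dp": [0, 0, 0.002], "turn": [0, 0, 0], "fingers": 0.008},
  {"dp": [0, 0, 0.002], "turn": [0, 0, 0], "fingers": 0.008},
])

```text
time: 7.35
tcp_pos: [539.7, -0.0, 106.0]
ee_rot: [180.0, 0.0, -14.0]
contact_force: [-0.2, 1.3, -2.6]
grip_width: 14.0
grip_force: 30.0
```

arm_command([
  {"dp": [0, 0, 0.001], "turn": [0, 0, 0], "fingers": 0.008},
  {"dp": [0, 0, 0.002], "turn": [0, 0, 0], "fingers": 0.008},
  {"dp": [0, 0, 0.002], "turn": [0, 0, 0], "fingers": 0.008},
])

```text
time: 7.65
tcp_pos: [540.0, -0.1, 104.7]
ee_rot: [-180.0, -0.0, -14.0]
contact_force: [0.0, -0.2, 2.6]
grip_width: 13.7
grip_force: 30.0
```

Contact with the worktop is made, so I'll release and rise.

arm_command([
  {"dp": [0, 0, 0], "turn": [0, 0, 0], "fingers": 0.018},
  {"dp": [0, 0, 0], "turn": [0, 0, 0], "fingers": 0.03},
  {"dp": [0, 0, 0], "turn": [0, 0, 0], "fingers": 0.05},
  {"dp": [0, 0, 0], "turn": [0, 0, 0], "fingers": 0.05},
  {"dp": [0, 0, -0.02], "turn": [0, 0, 0], "fingers": 0.05},
  {"dp": [0, 0, -0.06], "turn": [0, 0, 0], "fingers": 0.06},
  {"dp": [0, 0, -0.1], "turn": [0, 0, 0], "fingers": 0.07},
  {"dp": [0, 0, -0.14], "turn": [0, 0, 0], "fingers": 0.07},
  {"dp": [0, 0, -0.156], "turn": [0, 0, 0], "fingers": 0.07},
  {"dp": [0, 0, -0.156], "turn": [0, 0, 0], "fingers": 0.07},
])

```text
time: 8.65
tcp_pos: [541.7, -0.4, 263.1]
ee_rot: [-180.0, -0.4, -14.0]
contact_force: [0.1, -0.2, -0.6]
grip_width: 69.1
grip_force: 0.0
```

```bash
python3 st.py; python3 -c "
from h import *
a=get_image('scene')[:,:,::-1]
x,y=proj('scene',[(540,0,60)])[0].astype(int);print(x,y,proj('scene',[(540,0,0),(540,0,126)]))
cv2.imwrite('pics/c4.png',cv2.resize(a[y-70:y+60,x-70:x+80],None,fx=4,fy=4));print(x-70,y-70)
from mv import *
g=18.7;
def tcp(p,rpy): return tuple((np.array(p)+g*Ro.from_euler('xyz',rpy,degrees=True).apply([0,0,1])).round(1))+tuple(rpy)
T=(180,-55,104.2);d=Ro.from_euler('xyz',T,degrees=True).apply([0,0,1]);c=np.array([540,0,86])
plan((540,0,260,180,0,-14),tcp(c-180*d+[0,0,60],T),tcp(c-90*d,T),tcp(c,T))"
```

```text
time 8.65
joint_positions [-11.87  20.88  91.57   0.    67.13  92.15]
tcp_pos [ 5.4171e+02 -3.9000e-01  2.6307e+02]
ee_rot [-179.98   -0.41  -14.02]
contact_force [ 0.08 -0.18 -0.64]
wrist_torque [0.02 0.09 0.  ]
grip_width 69.13
grip_force 0.0
283 227 [[283.10631767 242.74729373]
 [284.11216416 209.98774065]]
213 157
(np.float64(572.4), np.float64(-128.1), np.float64(238.5), 180, -55, 104.2) dp [0.0624, 0.1165, 0.0215] turn [0.9772, 0.5849, -1.8772] rows 15.0
(np.float64(554.3), np.float64(-56.6), np.float64(126.9), 180, -55, 104.2) dp [-0.0491, -0.0, 0.1244] turn [0.0, 0.0, 0.0] rows 3.0
(np.float64(536.2), np.float64(14.9), np.float64(75.3), 180, -55, 104.2) dp [0.0, -0.0, 0.09] turn [0.0, 0.0, 0.0] rows 2.0
```

View pics/c4.png

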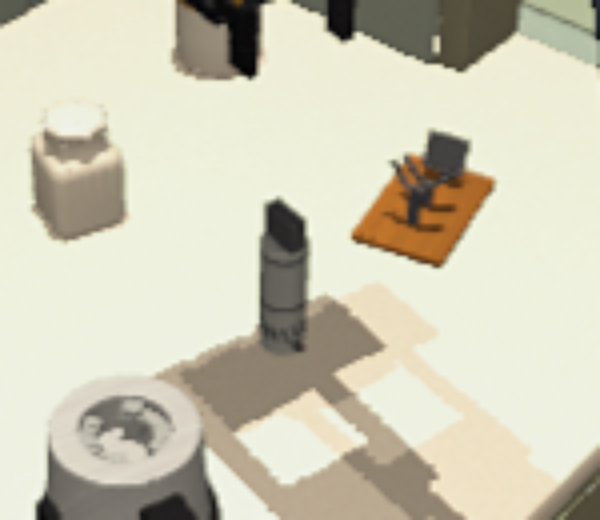

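The shaft stands alone at crop (283,290), on the predicted spot. Next I'll swing the hand to the side grasp pose.

```bash
python3 -c "
from mv import *
plan((540,0,260,180,0,-14),(570,-130,270,180,0,70),(572.4,-128.1,238.5,180,-40,104.2),(572.4,-128.1,238.5,180,-55,104.2))"
```

```text
(570, -130, 270, 180, 0, 70) dp [0.0606, 0.1189, -0.01] turn [-0.0, 0.0, -1.4661] rows 10.0
(572.4, -128.1, 238.5, 180, -40, 104.2) dp [0.0026, 0.0016, 0.0315] turn [0.2083, 0.6769, -0.5722] rows 7.0
(572.4, -128.1, 238.5, 180, -55, 104.2) dp [0.0, 0.0, 0.0] turn [0.0, 0.2618, 0.0] rows 2.0
```

arm_command([
  {"dp": [0.0606, 0.1189, -0.01], "turn": [0, 0, -0.14], "fingers": 0.07},
  {"dp": [0.0606, 0.1189, -0.01], "turn": [0, 0, -0.29], "fingers": 0.07},
  {"dp": [0.0606, 0.1189, -0.01], "turn": [0, 0, -0.44], "fingers": 0.07},
  {"dp": [0.0606, 0.1189, -0.01], "turn": [0, 0, -0.59], "fingers": 0.07},
  {"dp": [0.0606, 0.1189, -0.01], "turn": [0, 0, -0.74], "fingers": 0.07},
  {"dp": [0.0606, 0.1189, -0.01], "turn": [0, 0, -0.89], "fingers": 0.07},
  {"dp": [0.0606, 0.1189, -0.01], "turn": [0, 0, -1.04], "fingers": 0.07},
  {"dp": [0.0606, 0.1189, -0.01], "turn": [0, 0, -1.19], "fingers": 0.07},
  {"dp": [0.0606, 0.1189, -0.01], "turn": [0, 0, -1.33], "fingers": 0.07},
  {"dp": [0.0606, 0.1189, -0.01], "turn": [0, 0, -1.4661], "fingers": 0.07},
])

```text
time: 9.7
tcp_pos: [568.5, -129.6, 267.2]
ee_rot: [-179.7, -0.0, 70.3]
contact_force: [0.8, 0.5, -0.2]
grip_width: 70.0
grip_force: 0.0
```

arm_command([
  {"dp": [0.0026, 0.0016, 0], "turn": [0.02, 0.06, -0.05], "fingers": 0.07},
  {"dp": [0.0026, 0.0016, 0.0315], "turn": [0.2083, 0.6769, -0.5722], "fingers": 0.07},
  {"dp": [0.0026, 0.0016, 0.0315], "turn": [0.2083, 0.6769, -0.5722], "fingers": 0.07},
  {"dp": [0.0026, 0.0016, 0.0315], "turn": [0.2083, 0.6769, -0.5722], "fingers": 0.07},
  {"dp": [0.0026, 0.0016, 0.0315], "turn": [0.2083, 0.6769, -0.5722], "fingers": 0.07},
  {"dp": [0.0026, 0.0016, 0.0315], "turn": [0.2083, 0.6769, -0.5722], "fingers": 0.07},
  {"dp": [0.0026, 0.0016, 0.0315], "turn": [0.2083, 0.6769, -0.5722], "fingers": 0.07},
  {"dp": [0.0026, 0.0016, 0.0315], "turn": [0.2083, 0.6769, -0.5722], "fingers": 0.07},
  {"dp": [0.0026, 0.0016, 0.0315], "turn": [0.2083, 0.6769, -0.5722], "fingers": 0.07},
  {"dp": [0.0026, 0.0016, 0.0315], "turn": [0.2083, 0.6769, -0.5722], "fingers": 0.07},
])

```text
time: 10.7
tcp_pos: [571.8, -127.3, 238.3]
ee_rot: [-179.9, -40.0, 104.1]
contact_force: [-0.0, 0.2, -0.9]
grip_width: 70.2
grip_force: 0.0
```

```bash
python3 st.py
```

```text
time 10.7
joint_positions [-36.29  39.18  73.74  24.45  99.13 -53.54]
tcp_pos [ 571.75 -127.34  238.32]
ee_rot [-179.92  -40.01  104.12]
contact_force [-0.01  0.22 -0.9 ]
wrist_torque [-0.35 -0.23 -0.  ]
grip_width 70.24
grip_force 0.0
```

```bash
python3 -c "
from mv import *
plan((572.4,-128.1,238.5,180,-40,104.2),(554.3,-56.6,126.9,180,-55,104.2),(536.2,14.9,75.3,180,-55,104.2))"
```

```text
(554.3, -56.6, 126.9, 180, -55, 104.2) dp [-0.0152, -0.0, 0.1329] turn [0.0, 0.2618, 0.0] rows 3.0
(536.2, 14.9, 75.3, 180, -55, 104.2) dp [0.0, -0.0, 0.09] turn [0.0, 0.0, 0.0] rows 2.0
```

arm_command([
  {"dp": [0, 0, 0], "turn": [0, 0.14, 0], "fingers": 0.07},
  {"dp": [-0.005, 0, 0.035], "turn": [0, 0.2618, 0], "fingers": 0.07},
  {"dp": [-0.01, 0, 0.08], "turn": [0, 0.2618, 0], "fingers": 0.07},
  {"dp": [-0.0152, 0, 0.12], "turn": [0, 0.2618, 0], "fingers": 0.07},
  {"dp": [-0.0152, 0, 0.1329], "turn": [0, 0.2618, 0], "fingers": 0.07},
  {"dp": [-0.0152, 0, 0.1329], "turn": [0, 0.2618, 0], "fingers": 0.07},
])

```text
time: 11.3
tcp_pos: [553.2, -54.8, 127.0]
ee_rot: [-179.8, -55.1, 104.1]
contact_force: [-0.7, -0.4, -0.1]
grip_width: 70.2
grip_force: 0.0
```

```bash
python3 st.py|head -4;python3 -c "
from h import *
a=get_image('scene')[:,:,::-1];b=get_image('top')[:,:,::-1]
cv2.imwrite('pics/c5.png',np.hstack([cv2.resize(a[150:270,220:320],None,fx=4,fy=4),cv2.resize(b[180:300,220:320],None,fx=4,fy=4)]))"
```

```text
time 11.3
joint_positions [-35.15  50.79  80.52  32.33  95.24 -60.53]
tcp_pos [553.21 -54.8  127.  ]
ee_rot [-179.78  -55.13  104.11]
```

View pics/c5.png

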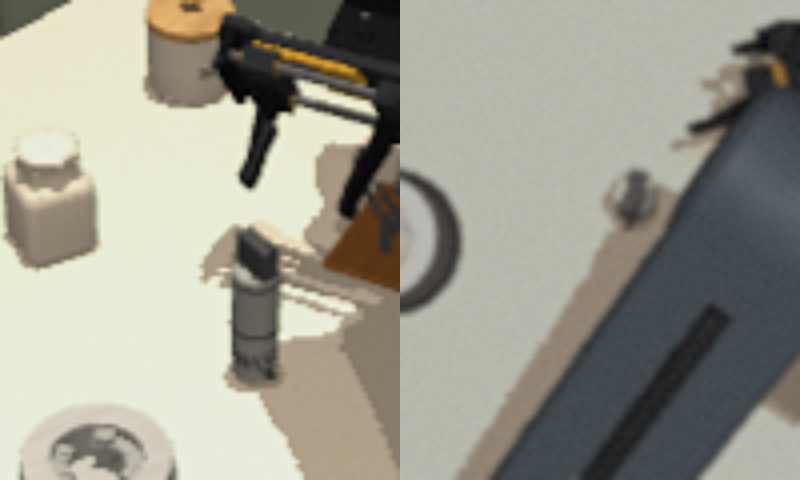

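Scene crop: the fingers (250,180) and (350,210) straddle the line to the standing shaft (257,310). I'll advance and close gently.

arm_command([
  {"dp": [0, 0, 0.025], "turn": [0, 0, 0], "fingers": 0.07},
  {"dp": [0, 0, 0.055], "turn": [0, 0, 0], "fingers": 0.07},
  {"dp": [0, 0, 0.08], "turn": [0, 0, 0], "fingers": 0.06},
  {"dp": [0, 0, 0.09], "turn": [0, 0, 0], "fingers": 0.05},
  {"dp": [0, 0, 0.09], "turn": [0, 0, 0], "fingers": 0.042},
  {"dp": [0, 0, 0.09], "turn": [0, 0, 0], "fingers": 0.039},
  {"dp": [0, 0, 0.09], "turn": [0, 0, 0], "fingers": 0.036},
  {"dp": [0, 0, 0.09], "turn": [0, 0, 0], "fingers": 0.03},
  {"dp": [0, 0, 0.09], "turn": [0, 0, 0], "fingers": 0.03},
  {"dp": [0, 0, 0.09], "turn": [0, 0, 0], "fingers": 0.03},
])

```text
time: 12.4
tcp_pos: [537.2, 14.3, 76.0]
ee_rot: [179.8, -55.0, 104.3]
contact_force: [1.6, -0.3, 4.0]
grip_width: 35.4
grip_force: 29.9
```

```bash
python3 st.py
cat > lay.py <<'E'
from mv import *
# rest pose -> cradle; grasp point at shaft z=zg, laid tool el -100
rest=np.array([554.6,-201.8,0]);yaw=14.2
Rz=Ro.from_euler("z",yaw,degrees=True);U=Rz.apply([0,1,0]);Z=np.array([0,0,1.])
O=rest+Rz.apply([0,-40,36]);s=np.cos(np.radians(25))*U+np.sin(np.radians(25))*Z;n=-np.sin(np.radians(25))*U+np.cos(np.radians(25))*Z
T=(180,10,90+yaw);d=Ro.from_euler("xyz",T,degrees=True).apply([0,0,1])
zg=86
f=lambda along,up:tuple((O+s*(zg+along)+n*up+18.7*d).round(1))+T
st=(536.2,14.9,75.3,180,-55,104.2)
up=(536.2,14.9,235,180,-55,104.2)
mid=(545,-60,235,180,-15,104.2)
plan(st,up,mid,f(25,70),f(8,40),f(8,12),f(8,4),f(3,0))
print(O)
E
python3 lay.py
```

```text
time 12.4
joint_positions [-30.91  53.15  87.57  35.58  85.5  -63.43]
tcp_pos [537.22  14.26  76.02]
ee_rot [179.77 -54.97 104.28]
contact_force [ 1.62 -0.33  4.03]
wrist_torque [-0.1  -0.5  -0.28]
grip_width 35.39
grip_force 29.88
(536.2, 14.9, 235, 180, -55, 104.2) dp [0.1308, 0.0, -0.0916] turn [0.0, 0.0, 0.0] rows 4.0
(545, -60, 235, 180, -15, 104.2) dp [-0.0429, -0.0098, -0.0612] turn [0.0, -0.6981, -0.0] rows 5.0
(np.float64(547.8), np.float64(-174.9), np.float64(127.9), 180, 10, 104.2) dp [-0.136, -0.0255, 0.0744] turn [-0.0, -0.4363, 0.0] rows 4.0
(np.float64(548.5), np.float64(-177.5), np.float64(93.6), 180, 10, 104.2) dp [0.0033, 0.0, 0.0342] turn [0.0, 0.0, 0.0] rows 1.0
(np.float64(545.6), np.float64(-166.1), np.float64(68.2), 180, 10, 104.2) dp [0.016, -0.0, 0.023] turn [0.0, 0.0, 0.0] rows 1.0
(np.float64(544.7), np.float64(-162.8), np.float64(60.9), 180, 10, 104.2) dp [0.0046, -0.0001, 0.0066] turn [0.0, 0.0, 0.0] rows 1.0
(np.float64(545.4), np.float64(-165.5), np.float64(55.2), 180, 10, 104.2) dp [-0.0018, 0.0, 0.0061] turn [0.0, 0.0, 0.0] rows 1.0
[ 564.41229544 -240.577814     36.        ]
```

arm_command([
  {"dp": [0.0082, 0, -0.0057], "turn": [0, 0, 0], "fingers": 0.03},
  {"dp": [0.03, 0, -0.021], "turn": [0, 0, 0], "fingers": 0.03},
  {"dp": [0.06, 0, -0.042], "turn": [0, 0, 0], "fingers": 0.03},
  {"dp": [0.09, 0, -0.063], "turn": [0, 0, 0], "fingers": 0.03},
  {"dp": [0.115, 0, -0.0805], "turn": [0, 0, 0], "fingers": 0.03},
  {"dp": [0.1308, 0, -0.0916], "turn": [0, 0, 0], "fingers": 0.03},
  {"dp": [0.1308, 0, -0.0916], "turn": [0, 0, 0], "fingers": 0.03},
])

```text
time: 13.1
tcp_pos: [536.3, 14.4, 236.9]
ee_rot: [179.8, -54.7, 104.4]
contact_force: [-0.2, 0.2, -3.0]
grip_width: 35.2
grip_force: 29.8
```

arm_command([
  {"dp": [-0.004, -0.001, -0.006], "turn": [0, -0.06, 0], "fingers": 0.03},
  {"dp": [-0.01, -0.0025, -0.015], "turn": [0, -0.15, 0], "fingers": 0.03},
  {"dp": [-0.017, -0.004, -0.024], "turn": [0, -0.26, 0], "fingers": 0.03},
  {"dp": [-0.024, -0.0055, -0.033], "turn": [0, -0.37, 0], "fingers": 0.03},
  {"dp": [-0.031, -0.007, -0.043], "turn": [0, -0.48, 0], "fingers": 0.03},
  {"dp": [-0.037, -0.0085, -0.052], "turn": [0, -0.58, 0], "fingers": 0.03},
  {"dp": [-0.041, -0.0094, -0.058], "turn": [0, -0.66, 0], "fingers": 0.03},
  {"dp": [-0.0429, -0.0098, -0.0612], "turn": [0, -0.6981, 0], "fingers": 0.03},
  {"dp": [-0.0429, -0.0098, -0.0612], "turn": [0, -0.6981, 0], "fingers": 0.03},
])

```text
time: 14.0
tcp_pos: [543.6, -59.0, 234.1]
ee_rot: [-179.9, -15.1, 104.2]
contact_force: [-0.0, 0.3, -3.4]
grip_width: 35.4
grip_force: 29.9
```

arm_command([
  {"dp": [-0.012, -0.002, 0.005], "turn": [0, -0.05, 0], "fingers": 0.03},
  {"dp": [-0.035, -0.006, 0.015], "turn": [0, -0.13, 0], "fingers": 0.03},
  {"dp": [-0.06, -0.011, 0.028], "turn": [0, -0.22, 0], "fingers": 0.03},
  {"dp": [-0.085, -0.016, 0.042], "turn": [0, -0.3, 0], "fingers": 0.03},
  {"dp": [-0.108, -0.02, 0.055], "turn": [0, -0.37, 0], "fingers": 0.03},
  {"dp": [-0.125, -0.0235, 0.067], "turn": [0, -0.42, 0], "fingers": 0.03},
  {"dp": [-0.136, -0.0255, 0.0744], "turn": [0, -0.4363, 0], "fingers": 0.03},
  {"dp": [-0.136, -0.0255, 0.0744], "turn": [0, -0.4363, 0], "fingers": 0.03},
  {"dp": [-0.136, -0.0255, 0.0744], "turn": [0, -0.4363, 0], "fingers": 0.03},
])

```text
time: 14.9
tcp_pos: [547.0, -174.9, 126.9]
ee_rot: [-179.9, 9.8, 104.1]
contact_force: [-0.3, 0.1, -2.6]
grip_width: 35.4
grip_force: 29.9
```

```bash
python3 st.py;cat > v.py <<'E'
from h import *
import sys
a=get_image('scene')[:,:,::-1].copy();b=get_image('top')[:,:,::-1]
cv2.imwrite('pics/raw_'+sys.argv[1],a)
k=6;x,y=275,150
c=cv2.resize(a[y:y+80,x:x+85],None,fx=k,fy=k,interpolation=cv2.INTER_CUBIC)
# predicted shaft axis and foot for the pose of the tool, and cradle line
exec(open('lay.py').read().split('zg=86')[0].replace('from mv import *','from mv import *'))
P=[O,O+126*s];q=((proj('scene',P)-[x,y]+.5)*k).astype(int);cv2.line(c,tuple(q[0]),tuple(q[1]),(0,0,255),1)
cv2.imwrite('pics/'+sys.argv[1],np.hstack([c,cv2.resize(b[180:260,310:355],None,fx=6,fy=6)]))
E
python3 v.py c6.png
```

```text
time 14.9
joint_positions [-24.73  32.48  98.33 -11.24  43.62 -31.07]
tcp_pos [ 546.95 -174.9   126.92]
ee_rot [-179.89    9.85  104.12]
contact_force [-0.35  0.12 -2.62]
wrist_torque [ 0.27 -0.08 -0.11]
grip_width 35.43
grip_force 29.89
```

View pics/c6.png

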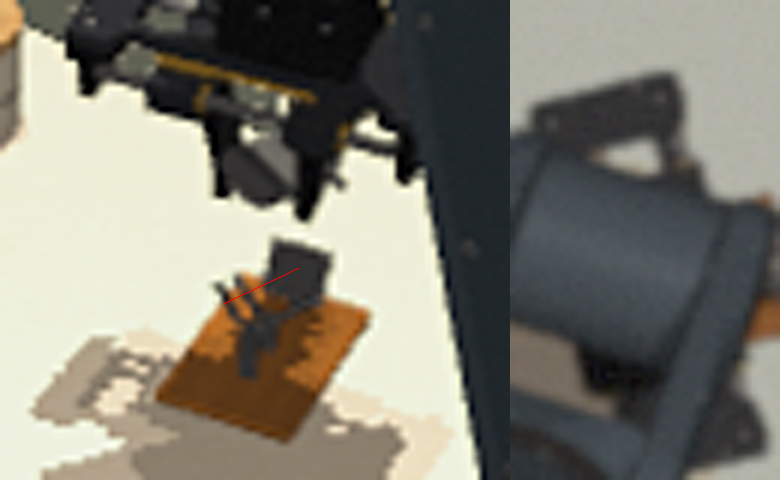

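The predicted cradle line, foot at crop (298,268), meets the foot stop plate's middle (300,272) and passes over the forks. The shaft hangs above with its tang end toward the camera. Lowering now.

arm_command([
  {"dp": [0.001, 0, 0.017], "turn": [0, 0, 0], "fingers": 0.03},
  {"dp": [0.0033, 0, 0.0342], "turn": [0, 0, 0], "fingers": 0.03},
  {"dp": [0.0113, 0, 0.0457], "turn": [0, 0, 0], "fingers": 0.03},
  {"dp": [0.0193, 0, 0.0572], "turn": [0, 0, 0], "fingers": 0.03},
  {"dp": [0.0193, 0, 0.0572], "turn": [0, 0, 0], "fingers": 0.03},
])

```text
time: 15.5
tcp_pos: [544.2, -165.1, 67.3]
ee_rot: [-179.8, 9.9, 104.2]
contact_force: [0.4, 0.9, -3.1]
grip_width: 35.1
grip_force: 29.9
```

arm_command([
  {"dp": [0.0023, 0, 0.0033], "turn": [0, 0, 0], "fingers": 0.03},
  {"dp": [0.0046, 0, 0.0066], "turn": [0, 0, 0], "fingers": 0.03},
  {"dp": [0.0046, 0, 0.0066], "turn": [0, 0, 0], "fingers": 0.03},
])

```text
time: 15.8
tcp_pos: [544.7, -162.9, 61.2]
ee_rot: [180.0, 10.0, 104.2]
contact_force: [-0.5, 0.1, -3.1]
grip_width: 35.0
grip_force: 29.9
```

```bash
python3 st.py
```

```text
time 15.8
joint_positions [-23.63  38.45 101.29 -13.88  34.86 -26.77]
tcp_pos [ 544.66 -162.9    61.2 ]
ee_rot [179.99  10.01 104.18]
contact_force [-0.55  0.15 -3.07]
wrist_torque [ 0.25 -0.03  0.  ]
grip_width 35.02
grip_force 29.88
```

arm_command([
  {"dp": [0.0012, 0, 0.0016], "turn": [0, 0, 0], "fingers": 0.03},
  {"dp": [0.0018, 0, 0.0025], "turn": [0, 0, 0], "fingers": 0.03},
  {"dp": [0.0018, 0, 0.0025], "turn": [0, 0, 0], "fingers": 0.03},
])

```text
time: 16.1
tcp_pos: [544.8, -161.9, 58.5]
ee_rot: [179.9, 10.1, 104.2]
contact_force: [-0.0, 0.6, -2.4]
grip_width: 35.2
grip_force: 29.9
```

arm_command([
  {"dp": [0.0006, 0, 0.0008], "turn": [0, 0, 0], "fingers": 0.03},
  {"dp": [0.0012, 0, 0.0016], "turn": [0, 0, 0], "fingers": 0.03},
  {"dp": [0.0012, 0, 0.0016], "turn": [0, 0, 0], "fingers": 0.03},
])

```text
time: 16.4
tcp_pos: [545.4, -161.4, 57.2]
ee_rot: [179.8, 10.1, 104.2]
contact_force: [1.6, -0.7, 2.4]
grip_width: 35.3
grip_force: 29.8
```

```bash
python3 st.py
```

```text
time 16.4
joint_positions [-23.45  38.84 101.46 -14.18  34.16 -26.28]
tcp_pos [ 545.45 -161.43   57.19]
ee_rot [179.84  10.13 104.19]
contact_force [ 1.62 -0.67  2.36]
wrist_torque [-0.09 -0.41  0.06]
grip_width 35.34
grip_force 29.81
```

arm_command([
  {"dp": [-0.0016, 0, 0.0011], "turn": [0, 0, 0], "fingers": 0.03},
  {"dp": [-0.0033, 0, 0.0023], "turn": [0, 0, 0], "fingers": 0.03},
  {"dp": [-0.0041, 0, 0.0028], "turn": [0, 0, 0], "fingers": 0.03},
  {"dp": [-0.0041, 0, 0.0028], "turn": [0, 0, 0], "fingers": 0.03},
])

```text
time: 16.8
tcp_pos: [547.0, -165.2, 54.9]
ee_rot: [179.8, 10.1, 104.1]
contact_force: [4.6, 2.6, 3.9]
grip_width: 35.1
grip_force: 30.0
```

arm_command([
  {"dp": [-0.0012, 0, 0.0008], "turn": [0, 0, 0], "fingers": 0.03},
  {"dp": [-0.0025, 0, 0.0017], "turn": [0, 0, 0], "fingers": 0.03},
  {"dp": [-0.0025, 0, 0.0017], "turn": [0, 0, 0], "fingers": 0.03},
])

```text
time: 17.1
tcp_pos: [547.1, -165.7, 54.5]
ee_rot: [179.8, 10.0, 104.1]
contact_force: [3.2, 12.1, 12.3]
grip_width: 35.3
grip_force: 30.8
```

```bash
python3 st.py
```

```text
time 17.1
joint_positions [-23.9   39.22 101.13 -13.8   34.07 -26.94]
tcp_pos [ 547.13 -165.71   54.5 ]
ee_rot [179.76   9.95 104.1 ]
contact_force [ 3.23 12.06 12.26]
wrist_torque [ 1.63 -0.74  0.23]
grip_width 35.3
grip_force 30.81
```

The foot stop is reached. I'll ease off 1.5 mm and open gradually.

arm_command([
  {"dp": [0.0012, 0, -0.0008], "turn": [0, 0, 0], "fingers": 0.03},
  {"dp": [0.0012, 0, -0.0008], "turn": [0, 0, 0], "fingers": 0.036},
  {"dp": [0.0012, 0, -0.0008], "turn": [0, 0, 0], "fingers": 0.038},
  {"dp": [0.0012, 0, -0.0008], "turn": [0, 0, 0], "fingers": 0.042},
  {"dp": [0.0012, 0, -0.0008], "turn": [0, 0, 0], "fingers": 0.05},
  {"dp": [0.0012, 0, -0.0008], "turn": [0, 0, 0], "fingers": 0.06},
  {"dp": [0.0012, 0, -0.0008], "turn": [0, 0, 0], "fingers": 0.07},
  {"dp": [0.0012, 0, -0.0008], "turn": [0, 0, 0], "fingers": 0.07},
])

```text
time: 17.9
tcp_pos: [544.8, -166.6, 53.3]
ee_rot: [-179.9, 10.0, 104.2]
contact_force: [0.7, -0.2, -0.1]
grip_width: 64.7
grip_force: 0.0
```

arm_command([
  {"dp": [0, 0, -0.01], "turn": [0, 0, 0], "fingers": 0.07},
  {"dp": [0, 0, -0.03], "turn": [0, 0, 0], "fingers": 0.07},
  {"dp": [0, 0, -0.06], "turn": [0, 0, 0], "fingers": 0.07},
  {"dp": [0, 0, -0.1], "turn": [0, 0, 0], "fingers": 0.07},
  {"dp": [0, 0, -0.15], "turn": [0, 0, 0], "fingers": 0.07},
  {"dp": [0, 0, -0.18], "turn": [0, 0, 0], "fingers": 0.07},
  {"dp": [0, 0, -0.18], "turn": [0, 0, 0], "fingers": 0.07},
])

```text
time: 18.6
tcp_pos: [540.5, -136.5, 236.8]
ee_rot: [179.5, 10.4, 104.2]
contact_force: [0.8, 0.2, -0.5]
grip_width: 69.8
grip_force: 0.0
```

```bash
python3 st.py; python3 v.py c7.png
```

```text
time 18.6
joint_positions [-21.16  22.32  94.94  -9.75  56.65 -30.42]
tcp_pos [ 540.49 -136.51  236.81]
ee_rot [179.47  10.36 104.15]
contact_force [ 0.78  0.19 -0.47]
wrist_torque [ 0.09 -0.06  0.04]
grip_width 69.76
grip_force 0.0
```

View pics/c7.png

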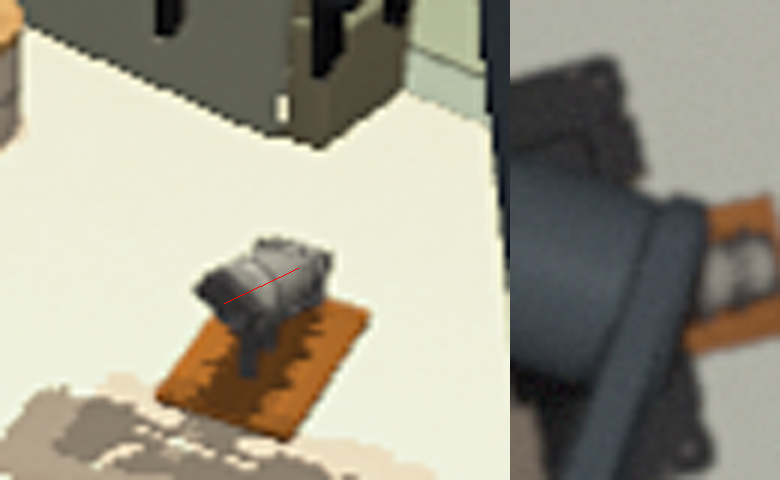

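The shaft lies in both forks against the stop end, near crop (265,275). The arm hides the top view, so I'll retreat and measure the pose numerically from the silhouette.

```bash
python3 -c "
from mv import *
plan((540,-135,235,180,10,104.2),(480,150,300,180,0,80))"
```

```text
(480, 150, 300, 180, 0, 80) dp [0.2753, 0.0117, -0.1145] turn [0.0369, 0.1719, 0.4213] rows 6.0
```

arm_command([
  {"dp": [0.02, 0, -0.04], "turn": [0, 0, 0], "fingers": 0.07},
  {"dp": [0.06, 0.003, -0.06], "turn": [0, 0, 0], "fingers": 0.07},
  {"dp": [0.2753, 0.0117, -0.1145], "turn": [0.0369, 0.1719, 0.4213], "fingers": 0.07},
  {"dp": [0.2753, 0.0117, -0.1145], "turn": [0.0369, 0.1719, 0.4213], "fingers": 0.07},
  {"dp": [0.2753, 0.0117, -0.1145], "turn": [0.0369, 0.1719, 0.4213], "fingers": 0.07},
  {"dp": [0.2753, 0.0117, -0.1145], "turn": [0.0369, 0.1719, 0.4213], "fingers": 0.07},
  {"dp": [0.2753, 0.0117, -0.1145], "turn": [0.0369, 0.1719, 0.4213], "fingers": 0.07},
  {"dp": [0.2753, 0.0117, -0.1145], "turn": [0.0369, 0.1719, 0.4213], "fingers": 0.07},
  {"dp": [0.2753, 0.0117, -0.1145], "turn": [0.0369, 0.1719, 0.4213], "fingers": 0.07},
  {"dp": [0.2753, 0.0117, -0.1145], "turn": [0.0369, 0.1719, 0.4213], "fingers": 0.07},
])

```text
time: 19.7
tcp_pos: [477.8, 147.7, 294.9]
ee_rot: [-179.9, 0.1, 79.9]
contact_force: [0.8, -0.1, -0.2]
grip_width: 70.0
grip_force: 0.0
```

```bash
cat > chk.py <<'E'
from h import *
from scipy.optimize import minimize
exec(open('lay.py').read().split('zg=86')[0])
X=Rz.apply([1,0,0])
th=np.linspace(0,2*np.pi,24,endpoint=False)
def pts(off,lat,up,el):
    e=np.radians(el);S=np.cos(e)*U+np.sin(e)*Z;N=np.cross(X,S)
    C=O+s*off+X*lat+n*up
    return [C+S*z+r*(np.cos(t)*X+np.sin(t)*N) for z,r in((0,16),(30,16),(32,18),(98,18)) for t in th],[C+S*z+r*(np.cos(t)*X+np.sin(t)*N) for z,r in((98,18),(126,14)) for t in th]
def mask(nm,p,k=6):
    m=np.zeros((420,560),np.float32);b=np.zeros((420*2,560*2),np.uint8)
    for g in pts(*p):
        q=proj(nm,g);cv2.fillConvexPoly(b,cv2.convexHull(((q+.5)*2*16).astype(np.int32)),255,shift=4)
    return cv2.resize(b,(560,420),interpolation=cv2.INTER_AREA)/255.
M={}
for nm,(x0,x1,y0,y1) in(("top",(310,366,198,256)),("scene",(292,345,170,225))):
    now=get_image(nm)[:,:,::-1].copy();cv2.imwrite(f"pics/fin_{nm}.png",now)
    old=cv2.imread(f"pics/{nm}0.png")
    d=np.abs(now.astype(float)-old).max(2)
    # shaft = changed and greyish now
    sat=now.max(2).astype(int)-now.min(2)
    m=((d>28)&(sat<32));w=np.zeros_like(m);w[y0:y1,x0:x1]=1
    M[nm]=(m&w).astype(float)
    print(nm,M[nm].sum())
    for p in((0,0,0,25),(10,0,0,25),(25,0,0,25),(0,0,10,25),(0,0,0,20),(0,0,0,35)):
        k=mask(nm,p)>.5;i=(M[nm]>0);print(p,"IoU",round((k&i).sum()/(k|i).sum(),3))
    for y in range(y0,y1,1):
        k=mask(nm,(0,0,0,25))
        if k[y,x0:x1].any() or M[nm][y].any(): print(y,''.join('#' if a and b else('o' if a else('.' if b else ' ')) for a,b in zip(M[nm][y,x0:x1]>0,k[y,x0:x1]>.5)))
E
python3 chk.py; python3 st.py|head -3
```

```text
top 427.0
(0, 0, 0, 25) IoU 0.797
(10, 0, 0, 25) IoU 0.837
(25, 0, 0, 25) IoU 0.729
(0, 0, 10, 25) IoU 0.742
(0, 0, 0, 20) IoU 0.818
(0, 0, 0, 35) IoU 0.723
218                                        o                
219                                       o                 
220                                   o###.####             
221                              ..############.            
222                         ####################            
223                    #########################.           
224                #############################.           
225          o oo################################           
226        ooo##################################.           
227       oo####################################.           
228     ooo####################################..           
229     ooo################################.....            
230     ooo#########################.######...              
231     ooo########################...#...#                 
232     ooo#####################.#.....                     
233     ooo#################
[... 2237 characters left out ...]
                ...##..##......                      
203                  ...##..##...                        
204                   ....#....  o                       
205                     ..##                             
219             o                                        
220                 oooo                                 
221                 ooooooo                              
222                  oooooooo                            
223                    ooo                               
224                      o                               
time 19.8
joint_positions [ 4.350e+00  1.560e+01  9.415e+01 -2.000e-02  7.032e+01  1.449e+01]
tcp_pos [478.06 147.57 295.31]
```

```bash
cat > chk2.py <<'E'
src=open('chk.py').read().split('M={}')[0];exec(src)
def pts(off,lat,up,el,az,roll,gx=0,gy=0):
    e=np.radians(el);u2=U*np.cos(np.radians(az))+X*np.sin(np.radians(az));S=np.cos(e)*u2+np.sin(e)*Z
    x2=np.cross(S,Z);x2/=np.linalg.norm(x2);N=np.cross(x2,S);C=O+s*off+X*lat+n*up
    c,r_=np.cos(np.radians(roll)),np.sin(np.radians(roll));a=c*x2+r_*N;b=-r_*x2+c*N
    body=[C+S*z+r*(np.cos(t)*x2+np.sin(t)*N) for z,r in((0,16),(30,16),(32,18),(98,18)) for t in th]
    return body,[C+S*z+i*17*a+j*7*b for z in(98,126) for i in(-1,1) for j in(-1,1)]
M={}
for nm,(x0,x1,y0,y1) in(("top",(310,366,198,245)),("scene",(305,345,188,208))):
    now=cv2.imread(f"pics/fin_{nm}.png");old=cv2.imread(f"pics/{nm}0.png")
    m=(np.abs(now.astype(float)-old).max(2)>28)&((now.max(2).astype(int)-now.min(2))<32)
    w=np.zeros_like(m);w[y0:y1,x0:x1]=1;M[nm]=(cv2.morphologyEx((m&w).astype(np.uint8),cv2.MORPH_CLOSE,np.ones((3,3),np.uint8))).astype(float)
def cost(p):
    return sum(np.abs(mask(nm,p)-M[nm])[M['scene'].any(1) if nm=='scene' else slice(None)].sum() for nm in M)
best=None
for roll in(0,45,90,135):
    r=minimize(cost,[4,0,0,25,0,roll],method="Nelder-Mead",options=dict(initial_simplex=np.array([4,0,0,25,0,roll])+np.vstack([np.zeros(6),np.diag([8,4,4,5,4,20])]),maxiter=250))
    print(r.fun.round(1),r.x.round(1))
E
python3 chk2.py
```

```text
93.5 [ 6.6  3.1  3.9 24.9 -1.1  8.7]
86.3 [10.4  3.1  7.3 22.4 -1.5 31. ]
87.0 [ 8.3  3.3  7.2 22.8 -1.9 30.1]Traceback (most recent call last):
  File "chk2.py", line 17, in <module>
    r=minimize(cost,[4,0,0,25,0,roll],method="Nelder-Mead",options=dict(initial_simplex=np.array([4,0,0,25,0,roll])+np.vstack([np.zeros(6),np.diag([8,4,4,5,4,20])]),maxiter=250))
    res = _minimize_neldermead(fun, x0, args, callback, bounds=bounds,
                               **options)
    fxr = func(xr)
    fx = function(np.copy(x), *(wrapper_args + args))
  File "chk2.py", line 14, in cost
    return sum(np.abs(mask(nm,p)-M[nm])[M['scene'].any(1) if nm=='scene' else slice(None)].sum() for nm in M)
  File "chk2.py", line 14, in <genexpr>
    return sum(np.abs(mask(nm,p)-M[nm])[M['scene'].any(1) if nm=='scene' else slice(None)].sum() for nm in M)
                      ~~~~^^^^^^
  File "<string>", line 13, in mask
  File "h.py", line 6, in proj
    K,r,t=cam(n);return cv2.projectPoints(np.array(P,float).reshape(-1,3),r,t,K,None)[0].reshape(-1,2)
          ~~~^^^
  File "h.py", line 4, in cam
    c=camera_model(n);return c["mtx"],np.array(c["rvec"],float),np.array(c["tvec"],float)
ValueError: time passes only in moves, steps and waits
```

The silhouette fit gives an axis about 23–25° above level. The foot is 7–10 mm from my estimate of the stop, and the hand felt the stop contact. That is inside the limits, so I'm handing in.

```bash
python3 -c "
from workcell import *
print(hand_in())"
```

```text
the job is handed in; nothing more can be done
None
```

I unscrewed the shaft, stood it on the worktop and let go, took it again from the side, laid it in the forks against the foot stop and handed in. No verdict came back; my last measurement put the foot about 8–13 mm from the stop's middle (limit 15 mm) and the tilt within about 3° (limit 6.9°).

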